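# Stroke and set the extractor's intake shutter

### The arm

A 6-joint arm with a two-finger parallel gripper is mounted at the origin on the work surface. World frame = base frame: x ahead of the robot, y to its left, z up, the work surface at z = 0. Lengths are in m, angles in rad, forces in N, time in s.
With the tool pointing down it reaches from about 0.25 to 0.725 m from the base axis. Payload 4 kg.
Tool frame: the origin (TCP) lies midway between the tips of the shut fingers; the grasp point (between the pads) lies 19 mm behind it; z points along the fingers, y is the line along which they close (so a half turn about z gives the same grasp; the last joint's range is limited). The gripper opens to 85 mm and grips with 20 to 120 N. Pads are 22 mm wide; open, the fingers measure 114 mm over their backs; the gripper's body (76 mm by 85 mm) begins 54 mm behind the grasp point. The pads swing forward as they close: fully open they stand 13 mm farther back than shut.
Start: joints at [1.124, 0.241, 0.005, 1.335, 0, 1.571], TCP at [0.216, 0.451, 0.231] pointing down, gripper open.
Joint ranges: [-2.72, 2.72], [-1.05, 1.87], [-1.09, 1.28], [-1.99, 2.15], [-1.42, 1.44], [-3.14, 3.14]. Speed limits (rad/s): [2.79, 2.79, 3.14, 3.14, 3.14, 3.14].

### API

Orientations are given as a unit quaternion [w, x, y, z].
In Python, from bench import get_state, read_camera, calibration, hand_in, boxes_of, landmark_of gives the robot as it stands. The module is installed in compiled form; this text tells all that it offers.
- The arm moves only by the tool apply_moves, never from a script. Its argument "moves" is a list of rows, each a list of 6 numbers: the shift along the tool's x, y, z in mm, then the turn, a rotation vector about the tool's x, y, z in degrees. In form: [[x, y, z, rx, ry, rz], ...]. A call has 1 to 20 rows; each row is the pose to reach, as a shift and turn from the pose commanded when the call began, along the tool's axes at that moment; what a row does not reach only later rows make up. A row lasts 1/8 s, in which the tool goes at most 62.5 mm and 10.7 degrees, less where a joint would pass 70% of its speed; a pose out of reach is approached as far as the arm can. A call with a gripper value outside its range is refused whole. "claw" is the finger opening in mm, from 0 to 85.4, set as the call begins (left out, the last holds). The fingers move at their own pace and stop on an object; "newtons" is the grip in N (left out, the last holds). Time passes only in rows, so rows that repeat a pose let the fingers close. It gives the time, the measured TCP pose, the force, the opening and the grip force at its end, in the units of the state.
- get_state(): the state, without advancing time (a new reading comes with each control period).
- read_camera(name): name is "scene" or "top" or "wrist"; returns (picture, depth): 400x640x3 uint8, red, green, blue; 400x640 float32, m along the optical axis (not along the pixel's ray), 0 where there is no reading.
- calibration(name): a dict with "fx", "fy", "cx", "cy" (pixels), "distortion" ([k1, k2, p1, p2, k3] as OpenCV has them; the pictures are not rectified), "rvec" (rotation vector, rad) and "tvec" (3), from world to camera coordinates, as OpenCV has them. Camera axes: x right, y down, z forward; pixel columns grow to the right and rows downward; lengths in m; the calibration is good to about 2 mm. A picture is of the moment at which its call begins: read the wrist's pose just before it. calibration takes no time and is no camera call; for the wrist camera it gives the pose at the moment of the call.
- hand_in(): hands the job in; it is judged then, once.
Trained networks look in the newest picture that a camera, given by its name, has taken for a name from the list of things; names that differ only in an ending like _2 or _b are one class to them, and where a whole thing is asked for, a point or a joint stands for the part that bears it (a point fixed in the world has none). Each returns a list of dicts, best first, with "score" (0 to 1); they miss things now and then, are a little off and sometimes report something else, mostly with a low value. They report only what shows in the picture. A call takes as long as a camera call.
- boxes_of(camera, label): "rect" ([centre column, centre row, width, height] in pixels, round what is visible of it).
- landmark_of(camera, label): "at" ([column, row] in pixels: a listed point, or the origin of a listed thing).
The state is a dict: "t": time; "joint_pos": joint angles; "dq": joint speeds; "joint_efforts": joint torques, N m; "tcp_pos": TCP position; "ee_rot": TCP orientation; "ft_force": force on the tool from outside, world axes, zero at the start; "ft_torque": the same for the moment, N m; "width": finger opening in m; "grip_force": force on a finger pad.
Only numpy, scipy, OpenCV 4.12 (cv2) and the standard library are available. Lean on these libraries where they do the work, as an engineer would, in place of code of your own. Each camera call takes 0.05 s, during which the arm holds its last target. There are 200 camera calls.

### The job

The spray extractor's intake shutter is locked shut and may be dragging on dried paint. Pull its red spring plunger knob to free it and run the shutter all the way across to its open end stop, without slamming it; then bring it back until the plunger drops fully into the hidden working hole and locks it, and let go. Leave the swab tub, the model figure and the paint jar where they stand.

Things in the scene. Friction and masses are not known exactly. Their poses are not given: they have to be found in the camera images.
- extractor: White bench extractor fixed on the table, 440 mm wide (y), 310 deep, 165 high (235 with its visor). Origin: centre of its underside; x points to its back, y left seen from its front, z up. Its front is an intake face sloping up and away at 28 degrees, from 40 mm high at x = -170 mm to 115 mm high at x = -29 mm, where the upright fan housing begins. A black hose leaves its left side.
- visor_edge (a point): Middle of the lower front edge of the extractor's clear visor, a fixed 10 mm acrylic shelf with a metal front trim, 105 mm deep, on two brackets, over the whole width of the face. It ends 8 mm behind and 91 mm above the knob's grip point (plunger in), so a gripper held upright fouls it: come tilted, square to the sloped face. Axes as the extractor's.
- knob (a point): Middle of the grip of the red round plunger knob, 28 mm across, 24 mm tall (12 mm to each side along z), on a 19 mm sleeve. z: its axis, square to the sloped face and out of it, the pull direction; y: the level direction in which the shutter opens; x: up the slope. The shutter's top surface is 26 mm below this point; otherwise nothing within 80 mm of the knob along y.
- plunger (a joint): Pull of the plunger, m: 0 = pin fully home in a hole, 0.010 = at its stop. A spring draws it in, 6 N at 0, 11 N at 0.010. The 8 mm round-nosed pin sits 8 mm deep: the shutter is free only with the knob pulled further than that. The knob rides on the shutter and is what moves it. Let go between holes, the pin rides on the strip (about 0.008) and drops by itself into the next hole.
- shutter (a joint): Opening of the shutter, m: 0 = locked shut, 0.125 = at the open end stop. It drags with 3 to 5 N, up to about 9 N over dried paint somewhere in the first 75 mm. Holes: the shut one and the working hole, somewhere from 0.070 to 0.105, hidden under the shutter and to be found by feel (10 mm wide; the shutter stops dead once the pin, left free to its spring, has dropped in).
- shutter_plate (a point): Middle of the top surface of the aluminium shutter, a plate 120 mm (x, up the slope) by 190 mm (y, along the slide), 4 mm thick, between two guide channels that stand 4 mm above it along its upper and lower edges. Axes as the knob's. The knob stands 34 mm up the slope and 20 mm towards -y from here.
- swab_tub: White round tub with a blue band, 79 mm across, 84 mm high, loose on the table beside the extractor. Origin: centre of its underside.
- model_figure: White, blue and red toy robot figure on a black round 72 mm foot, 126 mm high to the top of its head, 84 mm wide, loose on the table beside the extractor. Origin: centre of its underside.
- paint_jar: Small blue paint jar with a white cap, 34 mm across, 50 mm high, loose on the flat top of the extractor, 165 mm above the table. Origin: centre of its underside.

How it is judged:
By the outcome, as a careful person would: the job done as asked, in the order asked, and still so for the second after the job is handed in, with the robot touching nothing.
It also fails if it takes over 64 s, if anything falls off the work surface, if the arm or the gripper's body presses on something with over 40 N, if the wrist force passes 120 N, or if a joint passes its speed limit or range.

## Working session

There is one attempt and no reset: what is moved stays moved. The work goes in short steps, Python scripts to look and compute and a tool call to move; the robot and the scene stay as the last step left them, time stands still between calls to the robot, and variables do not carry over. Pictures are saved under pics/ and viewed, at most 10 in all, crops included, and the job is handed in when it is done.

Besides the shell and the picture viewer there is one more tool, called after "Call:" in YAML: its name, and indented under it one key for each argument. apply_moves: Moves the arm, as the interface text tells. Its arguments: {"type":"object","properties":{"moves":{"type":"array","items":{"type":"array","items":{"type":"number"}}},"claw":{"type":"number"},"newtons":{"type":"number"}},"required":["moves"]}

```bash
mkdir -p pics
cat > h.py <<'E'
import numpy as np, cv2
from scipy.spatial.transform import Rotation as R
from bench import *
def quat(q): return R.from_quat([q[1],q[2],q[3],q[0]])
def ray(c,px):
    K=np.array([[c['fx'],0,c['cx']],[0,c['fy'],c['cy']],[0,0,1.]])
    u=cv2.undistortPoints(np.array([[px]],float),K,np.array(c['distortion'],float))[0,0]
    M=cv2.Rodrigues(np.array(c['rvec'],float))[0];t=np.array(c['tvec'],float).ravel()
    return M,t,np.array([u[0],u[1],1.])
def pt(c,px,z):
    M,t,d=ray(c,px); return M.T@(d*z-t)
def dep(D,px,r=2):
    x,y=int(round(px[0])),int(round(px[1])); w=D[max(0,y-r):y+r+1,max(0,x-r):x+r+1]; w=w[w>0]
    return np.median(w) if w.size else 0
def proj(c,P):
    K=np.array([[c['fx'],0,c['cx']],[0,c['fy'],c['cy']],[0,0,1.]])
    return cv2.projectPoints(np.array(P,float).reshape(-1,3),np.array(c['rvec'],float),np.array(c['tvec'],float),K,np.array(c['distortion'],float))[0][:,0]
E
python3 - <<'E'
from h import *
np.set_printoptions(precision=4,suppress=True)
s=get_state();print(s['t'],s['tcp_pos'],s['ee_rot'])
ims=[]
for n in ['scene','top','wrist']:
    I,D=read_camera(n);c=calibration(n);np.savez(f'/tmp/{n}.npz',I=I,D=D)
    ims.append(I)
    for l in ['extractor','visor_edge','knob','shutter_plate','swab_tub','model_figure','paint_jar']:
        for r in landmark_of(n,l)[:1]:
            z=dep(D,r['at']);print(n,l,round(r['score'],2),np.round(r['at'],1),round(float(z),3),pt(c,r['at'],z) if z else '')
cv2.imwrite('pics/a.png',cv2.cvtColor(ims[0],cv2.COLOR_RGB2BGR))
cv2.imwrite('pics/b.png',cv2.cvtColor(ims[1],cv2.COLOR_RGB2BGR))
E
```

```text
0.0 [0.2158 0.4503 0.2304] [-0.0002  0.2215  0.9751 -0.001 ]
scene visor_edge 0.45 [321.2 138.5] 1.379 [ 0.6241 -0.1044  0.2305]
scene knob 0.63 [332.9 189.5] 1.435 [0.5754 0.0101 0.1344]
scene shutter_plate 0.94 [337.1 197.8] 1.473 [0.5601 0.02   0.0902]
scene swab_tub 0.67 [319.1 139.8] 1.377 [ 0.6294 -0.0994  0.2313]
scene model_figure 0.7 [340.  320.8] 1.348 [0.5144 0.379  0.1086]
scene paint_jar 0.66 [280.  213.6] 1.332 [0.7103 0.1217 0.2138]
top visor_edge 0.82 [284.2 222.8] 0.957 [0.578  0.0893 0.2297]
top knob 0.65 [324.6 224.8] 1.045 [0.5791 0.0034 0.1416]
top shutter_plate 0.92 [317.6 239.2] 1.098 [0.5479 0.0187 0.0848]
top swab_tub 0.6 [402.9 200.6] 1.112 [ 0.6417 -0.1869  0.0831]
top model_figure 0.75 [177.6 254.2] 1.085 [0.511  0.3487 0.0907]
top paint_jar 0.49 [273.8 166.8] 1.007 [0.7026 0.116  0.1926]
```

View pics/a.png

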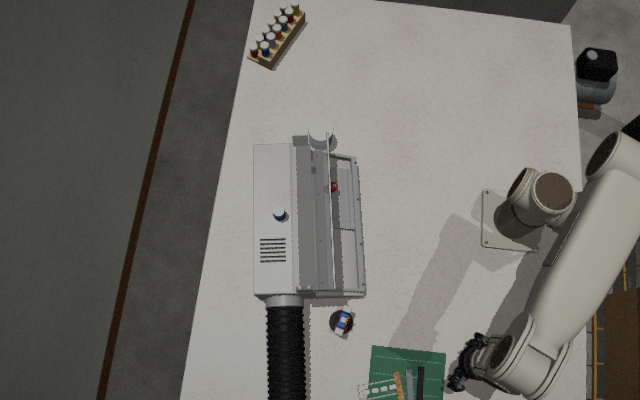

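View pics/b.png

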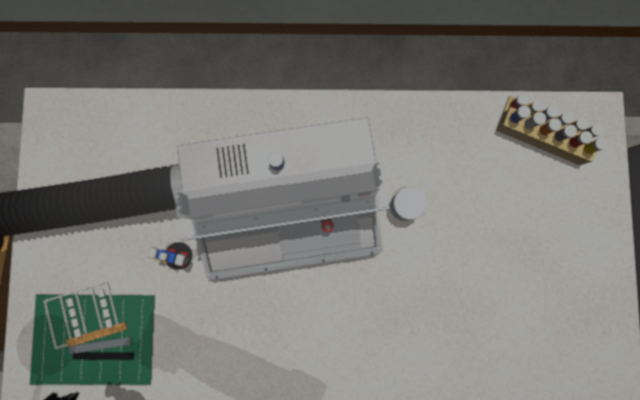

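The scene view shows the extractor, yawed a few degrees, with the red knob at (333,187) and the figure at its left end. The top view has the knob at (327,226), the darker shutter plate left of it, the tub at (409,204) and the jar at (277,161). Next I'll get the yaw and the knob position from depth.

Run:
```python
from h import *
np.set_printoptions(precision=4,suppress=True)
def cloud(n):
    f=np.load(f'/tmp/{n}.npz');I,D=f['I'],f['D'];c=calibration(n)
    K=np.array([[c['fx'],0,c['cx']],[0,c['fy'],c['cy']],[0,0,1.]])
    v,u=np.mgrid[0:400,0:640]
    d=cv2.undistortPoints(np.stack([u,v],-1).reshape(-1,1,2).astype(float),K,np.array(c['distortion'],float))[:,0]
    M=cv2.Rodrigues(np.array(c['rvec'],float))[0]
    P=(np.c_[d,np.ones(len(d))]*D.reshape(-1,1)-np.array(c['tvec']).ravel())@M
    return I,D,P.reshape(400,640,3)
for n in ['top','scene']:
    I,D,P=cloud(n)
    m=(abs(P[...,2]-.165)<.006)&(D>0)&(P[...,0]>.55)&(P[...,0]<.95)&(abs(P[...,1])<.4)
    k,l,st,_=cv2.connectedComponentsWithStats(m.astype(np.uint8)); b=1+np.argmax(st[1:,4])
    Q=P[l==b]; r=cv2.minAreaRect(Q[:,:2].astype(np.float32)*1000); print(n,'housing',r,Q[:,2].mean())
    Ii=I.astype(int); red=(Ii[...,0]>90)&(Ii[...,0]>2*Ii[...,1])&(Ii[...,0]>2*Ii[...,2])&(D>0)&(abs(P[...,1])<.1)&(P[...,0]<.65)&(P[...,0]>.5)
    Q=P[red]; print('red',red.sum(),np.argwhere(red).mean(0),np.median(Q,0),Q.min(0),Q.max(0))
    if n=='top':
        s=P[236:252,285:345].reshape(-1,3); s=s[np.isfinite(s).all(1)]
        A=np.c_[s[:,:2],np.ones(len(s))];
        for _ in range(3):
            w=np.linalg.lstsq(A,s[:,2],rcond=None)[0]; e=abs(A@w-s[:,2]); k=e<2.5*np.median(e)+1e-4;A,s=A[k],s[k]
        print('plane',w,np.degrees(np.arctan(np.hypot(*w[:2]))),np.degrees(np.arctan2(w[1],w[0])),np.median(e))
```

```text
top housing ((740.3931274414062, 115.19315338134766), (104.18079376220703, 439.94171142578125), 8.868051528930664) 0.1646393250678313
red 21 [227.5238 326.8095] [ 0.5698 -0.0021  0.1383] [ 0.5653 -0.0113  0.134 ] [0.5833 0.0048 0.1458]
plane [ 0.4922  0.073  -0.187 ] 26.453327219503002 8.432584335375235 0.0012777126242376896
scene housing ((708.4663696289062, 110.51538848876953), (167.99110412597656, 438.5452575683594), 8.88155746459961) 0.1648733014187824
red 8 [186.25  335.625] [ 0.5673 -0.0012  0.1347] [ 0.5642 -0.0092  0.129 ] [0.5817 0.0059 0.1428]
```

```bash
cat >> h.py <<'E'
YAW=8.87
def knobR(tilt=28,yaw=YAW):
    y=np.radians(yaw);t=np.radians(tilt)
    ey=np.array([-np.sin(y),np.cos(y),0]);n=np.array([-np.sin(t)*np.cos(y),-np.sin(t)*np.sin(y),np.cos(t)])
    return n,ey,np.cross(ey,n)   # n, slide, upslope
def toolR(tilt=28,yaw=YAW):
    n,ey,u=knobR(tilt,yaw); return np.c_[np.cross(ey,-n),ey,-n]
def row(p,Rm,s=None):
    s=s or get_state(); R0=quat(s['ee_rot'])
    return np.r_[R0.inv().apply(np.array(p)-s['tcp_pos'])*1000,(R0.inv()*R.from_matrix(Rm)).as_rotvec(degrees=True)]
E
python3 - <<'E'
from h import *
np.set_printoptions(precision=2,suppress=True)
n,ey,u=knobR()
print(row(np.array([.569,0,.126])+n*.14,toolR()))
c=calibration('wrist');M=cv2.Rodrigues(np.array(c['rvec']))[0];s=get_state();R0=quat(s['ee_rot'])
print('cam in tool',R0.inv().apply(-M.T@np.array(c['tvec']).ravel()-s['tcp_pos'])*1000,R0.inv().apply(M[2]))
E
```

```text
[-458.95 -291.35  -18.3    -8.42  -27.14  -33.77]
cam in tool [  67.89   -0.21 -142.55] [-0.27 -0.    0.96]
```

Call:
apply_moves:
  moves:
    - [-459, -291, -18, -8.4, -27.1, -33.8]
    - [-459, -291, -18, -8.4, -27.1, -33.8]
    - [-459, -291, -18, -8.4, -27.1, -33.8]
    - [-459, -291, -18, -8.4, -27.1, -33.8]
    - [-459, -291, -18, -8.4, -27.1, -33.8]
    - [-459, -291, -18, -8.4, -27.1, -33.8]
    - [-459, -291, -18, -8.4, -27.1, -33.8]
    - [-459, -291, -18, -8.4, -27.1, -33.8]
    - [-459, -291, -18, -8.4, -27.1, -33.8]
    - [-459, -291, -18, -8.4, -27.1, -33.8]
    - [-459, -291, -18, -8.4, -27.1, -33.8]
    - [-459, -291, -18, -8.4, -27.1, -33.8]
    - [-459, -291, -18, -8.4, -27.1, -33.8]
    - [-459, -291, -18, -8.4, -27.1, -33.8]
  claw: 60
  newtons: 60

```text
t: 2.95
tcp_pos: [0.504, -0.0089, 0.2495]
ee_rot: [0.241, -0.076, 0.967, 0.019]
ft_force: [0.3, 0.2, -0.0]
width: 0.06
grip_force: 0.0
```

Run:
```python
from h import *
np.set_printoptions(precision=4,suppress=True)
s=get_state();print(s['t'],s['tcp_pos'],s['joint_pos'],s['width'],s['ft_force'])
I,D=read_camera('wrist');c=calibration('wrist')
cv2.imwrite('pics/c.png',cv2.cvtColor(I,cv2.COLOR_RGB2BGR)); np.savez('/tmp/w.npz',I=I,D=D)
for l in ['visor_edge','knob','shutter_plate']:
    for r in landmark_of('wrist',l)[:1]:
        z=dep(D,r['at']);print(l,round(r['score'],2),np.round(r['at'],1),round(float(z),3),pt(c,r['at'],z) if z else '')
K=np.array([[c['fx'],0,c['cx']],[0,c['fy'],c['cy']],[0,0,1.]])
v,u=np.mgrid[0:400,0:640]
d=cv2.undistortPoints(np.stack([u,v],-1).reshape(-1,1,2).astype(float),K,np.array(c['distortion'],float))[:,0]
M=cv2.Rodrigues(np.array(c['rvec']))[0]
P=((np.c_[d,np.ones(len(d))]*D.reshape(-1,1)-np.array(c['tvec']).ravel())@M).reshape(400,640,3)
Ii=I.astype(int); red=(Ii[...,0]>80)&(Ii[...,0]>2*Ii[...,1])&(Ii[...,0]>2*Ii[...,2])&(D>0)
n,ey,up=knobR();B=np.c_[up,ey,n]
k,l,st,ce=cv2.connectedComponentsWithStats(red.astype(np.uint8)); b=1+np.argmax(st[1:,4]);red=l==b
Q=P[red]@B*1000; print(st[b],ce[b],'knob in (up,slide,n) mm pct',np.percentile(Q,[2,10,50,90,98],axis=0))
# planar part of the cap
top=Q[Q[:,2]>np.percentile(Q[:,2],98)-4];print('cap',len(top),top.min(0),top.max(0),top.mean(0))
S=P.reshape(-1,3)@B*1000; np.save('/tmp/S.npy',S)
T=np.median(Q,0); m=(D.ravel()>0)&(abs(S[:,1]-T[1]-20)<40)&(S[:,0]<T[0]-25)&(S[:,0]>T[0]-80)&(abs(S[:,2]-T[2]+35)<12)
s=S[m];A=np.c_[s[:,:2],np.ones(len(s))]
w=np.linalg.lstsq(A,s[:,2],rcond=None)[0];print('plate n',len(s),w,np.median(s[:,2]),'at knob',w@[T[0],T[1],1])
```

```text
2.95 [ 0.504  -0.0089  0.2495] [-0.0852 -0.1082 -0.4495  0.7534  0.1125 -0.215 ] 0.060041393559353964 [ 0.2941  0.2348 -0.0359]
visor_edge 0.72 [420.1 271.1] 0.102 [0.4629 0.0216 0.2897]
knob 0.62 [312.8 188.2] 0.282 [ 0.5697 -0.0042  0.1367]
shutter_plate 0.72 [332.  154.7] 0.312 [0.5595 0.0152 0.0897]
[301 181  26  25 397] [313.1209 192.5063] knob in (up,slide,n) mm pct [[ 554.1454 -103.9665 -146.7014]
 [ 556.2138 -101.065  -145.7617]
 [ 564.4294  -91.8001 -143.9504]
 [ 575.6062  -81.6999 -142.8954]
 [ 578.009   -79.6286 -142.2002]]
cap 373 [ 553.7892 -104.0927 -146.1762] [ 579.2546  -78.5844 -141.8387] [ 565.8469  -91.8362 -143.9723]
plate n 3790 [  -0.0385   -0.0004 -161.3515] -181.21092434781164 at knob -183.06594577561572
```

View pics/c.png

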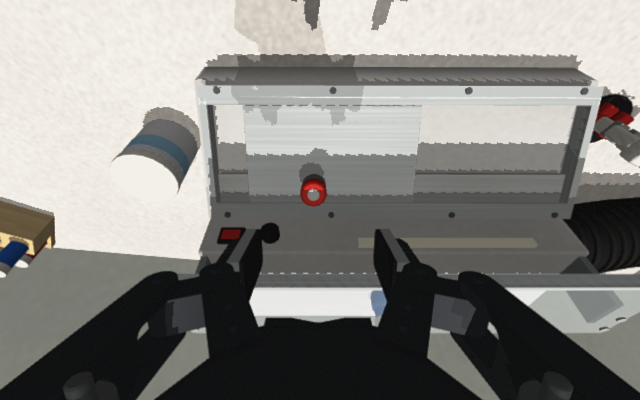

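Run:
```python
from h import *
np.set_printoptions(precision=2,suppress=True)
n,ey,up=knobR();B=np.c_[up,ey,n];s=get_state();print(B.T@s['tcp_pos']*1000)
k=B@np.array([565.5,-91.6,-156])/1000;print(k)
print(row(B@np.array([565.5,-91.6,-173])/1000,toolR()))
S=np.load('/tmp/S.npy');v=(B@S.T).T
# visor trim: fixed pts between z .2 and .25 seen at sides of gripper
m=(v[:,2]>210)&(v[:,2]<245)&(S[:,0]>585)&(S[:,0]<660)&((S[:,1]<-130)|(S[:,1]>0));print(m.sum(),np.percentile(S[m],[1,5,50],axis=0),np.percentile(v[m][:,2],[1,50,99]))
```

```text
[555.62 -87.17 -13.01]
[ 0.58 -0.    0.13]
[ -9.99  -4.48 159.98   0.01  -0.04   0.06]
5140 [[ 617.17 -196.6   -90.4 ]
 [ 617.87 -138.21  -88.85]
 [ 625.02  123.32  -76.93]] [220.25 229.63 233.3 ]
```

Call:
apply_moves:
  moves:
    - [-10, -4.5, 20, 0, 0, 0]
    - [-10, -4.5, 60, 0, 0, 0]
    - [-10, -4.5, 95, 0, 0, 0]
    - [-10, -4.5, 125, 0, 0, 0]
    - [-10, -4.5, 145, 0, 0, 0]
    - [-10, -4.5, 155, 0, 0, 0]
    - [-10, -4.5, 160, 0, 0, 0]
    - [-10, -4.5, 160, 0, 0, 0]
    - [-10, -4.5, 160, 0, 0, 0]

```text
t: 4.28
tcp_pos: [0.5881, -0.0015, 0.1136]
ee_rot: [0.241, -0.075, 0.967, 0.019]
ft_force: [-0.5, 0.0, 0.3]
width: 0.0601
grip_force: 0.0
```

Run:
```python
from h import *
I,D=read_camera('wrist');cv2.imwrite('pics/d.png',cv2.cvtColor(I,cv2.COLOR_RGB2BGR))
n,ey,up=knobR();B=np.c_[up,ey,n];s=get_state();print(B.T@s['tcp_pos']*1000,s['ft_force'])
```

```text
[ 566.18242547  -92.10472939 -172.36659065] [-0.00946387  0.13002546 -0.98883989]
```

View pics/d.png

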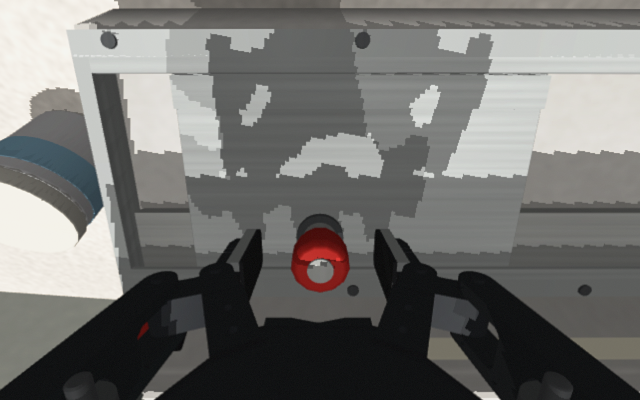

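The knob at (320,265) sits midway between the pads at about 255 and 383, so I'll close the gripper.

Call:
apply_moves:
  moves:
    - [0, 0, 0, 0, 0, 0]
    - [0, 0, 0, 0, 0, 0]
    - [0, 0, 0, 0, 0, 0]
    - [0, 0, 0, 0, 0, 0]
    - [0, 0, 0, 0, 0, 0]
    - [0, 0, 0, 0, 0, 0]
    - [0, 0, 0, 0, 0, 0]
    - [0, 0, 0, 0, 0, 0]
  claw: 15
  newtons: 60

```text
t: 5.32
tcp_pos: [0.5876, -0.0005, 0.1134]
ee_rot: [0.241, -0.076, 0.967, 0.019]
ft_force: [-4.3, 1.4, 3.9]
width: 0.0261
grip_force: 58.5
```

Call:
apply_moves:
  moves:
    - [0, 0, -3, 0, 0, 0]
    - [0, 0, -6, 0, 0, 0]
    - [0, 0, -8.5, 0, 0, 0]
    - [0, 0, -9.5, 0, 0, 0]
    - [0, 0, -9.5, 0, 0, 0]
    - [0, 0, -9.5, 0, 0, 0]

```text
t: 6.08
tcp_pos: [0.5838, -0.0011, 0.1205]
ee_rot: [0.241, -0.076, 0.967, 0.019]
ft_force: [7.5, 4.6, -8.0]
width: 0.0264
grip_force: 59.5
```

```bash
cat > st.py <<'E'
from h import *
n,ey,up=knobR();B=np.c_[up,ey,n];s=get_state()
print('t',round(s['t'],2),'tcp',np.round(B.T@s['tcp_pos']*1000,2),'F(up,slide,n)',np.round(B.T@s['ft_force'],1),'w',round(s['width']*1e3,1),round(s['grip_force'],0))
E
python3 st.py
```

```text
t 6.08 tcp [ 565.7   -91.1  -164.34] F(up,slide,n) [  3.4   3.4 -10.9] w 26.4 60.0
```

Call:
apply_moves:
  moves:
    - [0, 0, -1, 0, 0, 0]
    - [0, 0, -2, 0, 0, 0]
    - [0, 0, -2.5, 0, 0, 0]
    - [0, 0, -2.5, 0, 0, 0]
    - [0, 0, -2.5, 0, 0, 0]

```text
t: 6.7
tcp_pos: [0.5827, -0.0013, 0.1224]
ee_rot: [0.241, -0.076, 0.967, 0.019]
ft_force: [9.2, 3.2, -10.4]
width: 0.0262
grip_force: 60.1
```

```bash
python3 st.py
```

```text
t 6.7 tcp [ 565.67  -91.14 -162.13] F(up,slide,n) [  3.6   1.7 -13.7] w 26.2 60.0
```

Call:
apply_moves:
  moves:
    - [0, 2, 0, 0, 0, 0]
    - [0, 4, 0, 0, 0, 0]
    - [0, 7, 0, 0, 0, 0]
    - [0, 10, 0, 0, 0, 0]
    - [0, 13, 0, 0, 0, 0]
    - [0, 16, 0, 0, 0, 0]
    - [0, 19, 0, 0, 0, 0]
    - [0, 22, 0, 0, 0, 0]
    - [0, 25, 0, 0, 0, 0]
    - [0, 25, 0, 0, 0, 0]

```text
t: 7.95
tcp_pos: [0.5792, 0.0213, 0.1224]
ee_rot: [0.241, -0.075, 0.968, 0.017]
ft_force: [10.1, -0.0, -10.7]
width: 0.0263
grip_force: 60.0
```

```bash
python3 st.py
```

```text
t 7.95 tcp [ 565.7   -68.3  -162.11] F(up,slide,n) [  3.8  -1.6 -14.1] w 26.3 60.0
```

Call:
apply_moves:
  moves:
    - [0, 3, 0, 0, 0, 0]
    - [0, 6, 0, 0, 0, 0]
    - [0, 9, 0, 0, 0, 0]
    - [0, 12, 0, 0, 0, 0]
    - [0, 15, 0, 0, 0, 0]
    - [0, 18, 0, 0, 0, 0]
    - [0, 21, 0, 0, 0, 0]
    - [0, 24, 0, 0, 0, 0]
    - [0, 27, 0, 0, 0, 0]
    - [0, 30, 0, 0, 0, 0]
    - [0, 33, 0, 0, 0, 0]
    - [0, 36, 0, 0, 0, 0]
    - [0, 39, 0, 0, 0, 0]
    - [0, 42, 0, 0, 0, 0]
    - [0, 45, 0, 0, 0, 0]
    - [0, 48, 0, 0, 0, 0]
    - [0, 51, 0, 0, 0, 0]
    - [0, 54, 0, 0, 0, 0]
    - [0, 57, 0, 0, 0, 0]
    - [0, 60, 0, 0, 0, 0]

```text
t: 10.45
tcp_pos: [0.5701, 0.0791, 0.1224]
ee_rot: [0.241, -0.074, 0.968, 0.016]
ft_force: [10.6, -4.8, -10.8]
width: 0.0264
grip_force: 60.4
```

```bash
python3 st.py
```

```text
t 10.45 tcp [ 565.63   -9.72 -162.11] F(up,slide,n) [  3.5  -6.4 -14.1] w 26.4 60.0
```

Call:
apply_moves:
  moves:
    - [0, 3, 0, 0, 0, 0]
    - [0, 6, 0, 0, 0, 0]
    - [0, 9, 0, 0, 0, 0]
    - [0, 12, 0, 0, 0, 0]
    - [0, 15, 0, 0, 0, 0]
    - [0, 18, 0, 0, 0, 0]
    - [0, 21, 0, 0, 0, 0]
    - [0, 24, 0, 0, 0, 0]
    - [0, 27, 0, 0, 0, 0]
    - [0, 30, 0, 0, 0, 0]
    - [0, 32, 0, 0, 0, 0]
    - [0, 34, 0, 0, 0, 0]
    - [0, 35.5, 0, 0, 0, 0]
    - [0, 37, 0, 0, 0, 0]
    - [0, 38, 0, 0, 0, 0]
    - [0, 39, 0, 0, 0, 0]

```text
t: 12.45
tcp_pos: [0.5641, 0.1179, 0.1224]
ee_rot: [0.241, -0.074, 0.968, 0.016]
ft_force: [11.1, -3.7, -9.6]
width: 0.0266
grip_force: 60.4
```

```bash
python3 st.py
```

```text
t 12.45 tcp [ 565.64   29.47 -162.1 ] F(up,slide,n) [  4.7  -5.4 -13.3] w 26.6 60.0
```

Call:
apply_moves:
  moves:
    - [0, 0.7, 0, 0, 0, 0]
    - [0, 1.4, 0, 0, 0, 0]
    - [0, 2.1, 0, 0, 0, 0]
    - [0, 2.8, 0, 0, 0, 0]
    - [0, 3.5, 0, 0, 0, 0]
    - [0, 4.2, 0, 0, 0, 0]
    - [0, 4.9, 0, 0, 0, 0]
    - [0, 5.6, 0, 0, 0, 0]
    - [0, 6.3, 0, 0, 0, 0]
    - [0, 7, 0, 0, 0, 0]
    - [0, 7, 0, 0, 0, 0]

```text
t: 13.82
tcp_pos: [0.5634, 0.1226, 0.1224]
ee_rot: [0.241, -0.073, 0.968, 0.014]
ft_force: [10.0, -9.4, -10.0]
width: 0.0258
grip_force: 60.6
```

```bash
python3 st.py
```

```text
t 13.82 tcp [ 565.63   34.26 -162.11] F(up,slide,n) [  2.8 -10.8 -12.8] w 25.8 61.0
```

Call:
apply_moves:
  moves:
    - [0, 1, 0, 0, 0, 0]
    - [0, 2, 0, 0, 0, 0]
    - [0, 3, 0, 0, 0, 0]
    - [0, 3, 0, 0, 0, 0]

```text
t: 14.32
tcp_pos: [0.5633, 0.1228, 0.1224]
ee_rot: [0.241, -0.071, 0.968, 0.011]
ft_force: [12.0, -17.1, -9.2]
width: 0.0265
grip_force: 60.8
```

```bash
python3 st.py
```

```text
t 14.32 tcp [ 565.63   34.45 -162.11] F(up,slide,n) [  3.8 -18.7 -12.5] w 26.5 61.0
```

The shutter is at the end stop: force rising, no travel. I'll ease off, let the pin ride on the strip, and open the fingers slightly so that one finger pushes the knob back while the plunger stays free.

Call:
apply_moves:
  moves:
    - [0, -2, 0, 0, 0, 0]
    - [0, -4, 0, 0, 0, 0]
    - [0, -6, 1, 0, 0, 0]
    - [0, -8, 2, 0, 0, 0]
    - [0, -9, 3, 0, 0, 0]
    - [0, -9, 3, 0, 0, 0]

```text
t: 15.08
tcp_pos: [0.5646, 0.1223, 0.1203]
ee_rot: [0.241, -0.076, 0.967, 0.019]
ft_force: [4.7, 3.6, -6.4]
width: 0.0265
grip_force: 61.4
```

```bash
python3 st.py
```

```text
t 15.07 tcp [ 565.68   33.73 -164.58] F(up,slide,n) [ 1.6  2.8 -8.1] w 26.5 61.0
```

Call:
apply_moves:
  moves:
    - [0, 0, 0, 0, 0, 0]
    - [0, 0, 0, 0, 0, 0]
    - [0, 0, 0, 0, 0, 0]
    - [0, 0, 2, 0, 0, 0]
    - [0, 0, 4, 0, 0, 0]
    - [0, 0, 6, 0, 0, 0]
    - [0, 0, 7, 0, 0, 0]
    - [0, 0, 7, 0, 0, 0]
  claw: 33

```text
t: 16.08
tcp_pos: [0.5675, 0.122, 0.1142]
ee_rot: [0.241, -0.075, 0.968, 0.019]
ft_force: [-0.7, 0.6, -0.2]
width: 0.0329
grip_force: 0.0
```

```bash
python3 st.py
```

```text
t 16.07 tcp [ 565.31   33.01 -171.21] F(up,slide,n) [-0.6  0.7  0.1] w 32.9 0.0
```

Call:
apply_moves:
  moves:
    - [0, -1.5, 0, 0, 0, 0]
    - [0, -3, 0, 0, 0, 0]
    - [0, -4.5, 0, 0, 0, 0]
    - [0, -6, 0, 0, 0, 0]
    - [0, -7.5, 0, 0, 0, 0]
    - [0, -9, 0, 0, 0, 0]
    - [0, -10.5, 0, 0, 0, 0]
    - [0, -12, 0, 0, 0, 0]
    - [0, -13.5, 0, 0, 0, 0]
    - [0, -15, 0, 0, 0, 0]
    - [0, -16.5, 0, 0, 0, 0]
    - [0, -18, 0, 0, 0, 0]
    - [0, -19.5, 0, 0, 0, 0]
    - [0, -21, 0, 0, 0, 0]

```text
t: 17.82
tcp_pos: [0.5702, 0.1053, 0.1145]
ee_rot: [0.241, -0.078, 0.967, 0.023]
ft_force: [-1.6, 11.5, 0.1]
width: 0.0331
grip_force: 5.7
```

```bash
python3 st.py
```

```text
t 17.82 tcp [ 565.48   16.13 -171.04] F(up,slide,n) [ 0.2 11.6 -0. ] w 33.1 6.0
```

Call:
apply_moves:
  moves:
    - [0, -1, 0, 0, 0, 0]
    - [0, -2, 0, 0, 0, 0]
    - [0, -3, 0, 0, 0, 0]
    - [0, -4, 0, 0, 0, 0]
    - [0, -5, 0, 0, 0, 0]

```text
t: 18.45
tcp_pos: [0.571, 0.1003, 0.1145]
ee_rot: [0.241, -0.078, 0.967, 0.023]
ft_force: [-0.2, 10.1, -1.0]
width: 0.033
grip_force: 5.1
```

```bash
python3 st.py
```

```text
t 18.45 tcp [ 565.52   11.04 -171.03] F(up,slide,n) [ 0.7 10.  -1.6] w 33.0 5.0
```

Call:
apply_moves:
  moves:
    - [0, -1.2, 0, 0, 0, 0]
    - [0, -2.4, 0, 0, 0, 0]
    - [0, -3.6, 0, 0, 0, 0]
    - [0, -4.8, 0, 0, 0, 0]
    - [0, -6, 0, 0, 0, 0]
    - [0, -7.2, 0, 0, 0, 0]
    - [0, -8.4, 0, 0, 0, 0]
    - [0, -9.6, 0, 0, 0, 0]

```text
t: 19.45
tcp_pos: [0.5726, 0.0896, 0.1145]
ee_rot: [0.241, -0.077, 0.967, 0.021]
ft_force: [-1.3, 8.2, -0.1]
width: 0.033
grip_force: 4.4
```

```bash
python3 st.py
```

```text
t 19.45 tcp [ 5.6550e+02  2.0000e-01 -1.7104e+02] F(up,slide,n) [-0.   8.3 -0.1] w 33.0 4.0
```

Call:
apply_moves:
  moves:
    - [0, -1.2, 0, 0, 0, 0]
    - [0, -2.4, 0, 0, 0, 0]
    - [0, -3.6, 0, 0, 0, 0]
    - [0, -4.8, 0, 0, 0, 0]
    - [0, -6, 0, 0, 0, 0]
    - [0, -7.2, 0, 0, 0, 0]
    - [0, -8.4, 0, 0, 0, 0]
    - [0, -9.6, 0, 0, 0, 0]

```text
t: 20.45
tcp_pos: [0.5742, 0.078, 0.1142]
ee_rot: [0.241, -0.076, 0.967, 0.019]
ft_force: [-0.2, 3.8, -1.2]
width: 0.0334
grip_force: 2.0
```

```bash
python3 st.py
```

```text
t 20.45 tcp [ 565.16  -11.46 -171.2 ] F(up,slide,n) [-0.2  3.8 -1.3] w 33.4 2.0
```

Call:
apply_moves:
  moves:
    - [0, -1, 0, 0, 0, 0]
    - [0, -2, 0, 0, 0, 0]
    - [0, -3, 0, 0, 0, 0]
    - [0, -4, 0, 0, 0, 0]

```text
t: 20.95
tcp_pos: [0.5746, 0.0756, 0.1142]
ee_rot: [0.24, -0.077, 0.967, 0.021]
ft_force: [-0.1, 9.7, -1.5]
width: 0.0333
grip_force: 5.0
```

```bash
python3 st.py
```

```text
t 20.95 tcp [ 565.17  -13.91 -171.19] F(up,slide,n) [ 0.5  9.6 -2. ] w 33.3 5.0
```

Call:
apply_moves:
  moves:
    - [0, -1, 0, 0, 0, 0]
    - [0, -2, 0, 0, 0, 0]
    - [0, -3, 0, 0, 0, 0]
    - [0, -3, 0, 0, 0, 0]

```text
t: 21.45
tcp_pos: [0.5747, 0.0753, 0.1142]
ee_rot: [0.24, -0.078, 0.967, 0.024]
ft_force: [-1.3, 16.4, -2.6]
width: 0.0331
grip_force: 7.7
```

```bash
python3 st.py
```

```text
t 21.45 tcp [ 565.2   -14.22 -171.2 ] F(up,slide,n) [-0.1 16.4 -2.9] w 33.1 8.0
```

It has stopped dead at about 0.080 with the force climbing. I'll unload it, open the fingers, back off and look.

Call:
apply_moves:
  moves:
    - [0, 3, 0, 0, 0, 0]
    - [0, 5, 0, 0, 0, 0]
    - [0, 8, 0, 0, 0, 0]
    - [0, 8, 0, 0, 0, 0]

```text
t: 21.95
tcp_pos: [0.5746, 0.0776, 0.1147]
ee_rot: [0.241, -0.075, 0.967, 0.018]
ft_force: [-0.5, 0.5, -0.1]
width: 0.0331
grip_force: 0.0
```

```bash
python3 st.py
```

```text
t 21.95 tcp [ 565.72  -11.88 -170.9 ] F(up,slide,n) [-0.4  0.6  0.1] w 33.1 0.0
```

Call:
apply_moves:
  moves:
    - [0, 0, 0, 0, 0, 0]
    - [0, 0, 0, 0, 0, 0]
    - [0, 0, 0, 0, 0, 0]
    - [0, 0, 0, 0, 0, 0]
    - [0, 0, -20, 0, 0, 0]
    - [0, 0, -60, 0, 0, 0]
    - [0, 0, -100, 0, 0, 0]
    - [0, 0, -140, 0, 0, 0]
    - [10, 0, -160, 0, 0, 0]
    - [10, 0, -160, 0, 0, 0]
    - [10, 0, -160, 0, 0, 0]
    - [10, 0, -160, 0, 0, 0]
  claw: 60

```text
t: 23.45
tcp_pos: [0.4914, 0.0654, 0.2498]
ee_rot: [0.24, -0.075, 0.968, 0.019]
ft_force: [-0.1, 0.6, 0.7]
width: 0.06
grip_force: 0.0
```

```bash
python3 st.py
python3 - <<'E'
from h import *
I,D=read_camera('wrist');c=calibration('wrist');cv2.imwrite('pics/e.png',cv2.cvtColor(I,cv2.COLOR_RGB2BGR))
K=np.array([[c['fx'],0,c['cx']],[0,c['fy'],c['cy']],[0,0,1.]])
v,u=np.mgrid[0:400,0:640]
d=cv2.undistortPoints(np.stack([u,v],-1).reshape(-1,1,2).astype(float),K,np.array(c['distortion'],float))[:,0]
M=cv2.Rodrigues(np.array(c['rvec']))[0]
P=((np.c_[d,np.ones(len(d))]*D.reshape(-1,1)-np.array(c['tvec']).ravel())@M).reshape(400,640,3)
n,ey,up=knobR();B=np.c_[up,ey,n]
Ii=I.astype(int); red=(Ii[...,0]>80)&(Ii[...,0]>2*Ii[...,1])&(Ii[...,0]>2*Ii[...,2])&(D>0)
S=P@B*1000
red&=(abs(S[...,0]-566)<25)&(abs(S[...,1]+11)<30)
Q=S[red]
print(red.sum(),np.percentile(Q,[2,10,50,90,98],axis=0).round(1))
print('cap slide mid',(np.percentile(Q[:,1],2)+np.percentile(Q[:,1],98))/2)
E
```

```text
t 23.45 tcp [554.89 -11.16 -12.16] F(up,slide,n) [0.3 0.6 0.6] w 60.0 0.0
397 [[ 554.   -23.6 -146.8]
 [ 556.4  -21.5 -145.5]
 [ 564.7  -11.3 -143.8]
 [ 575.6   -1.2 -142.8]
 [ 578.1    0.9 -142.3]]
cap slide mid -11.332504784975976
```

View pics/e.png

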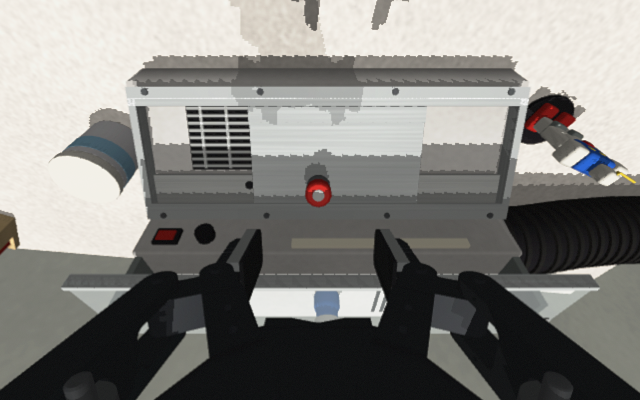

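The shutter is open about 80 mm, with the knob at (318,192). The knob's cap is at the same height as when it was first locked (-143.8 mm against -144.0 mm), so the pin is fully home. The tub and figure are still standing, and the gripper is clear.

```bash
python3 -c "from bench import *;print(hand_in())"
```

```text
the job is handed in; nothing more can be done
None
```

The job is handed in: the shutter was run gently to its open end stop, then brought back and locked in the working hole at about 0.080 m with the pin fully home; the gripper is clear, and I touched none of the loose items.

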